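# Reprint a receipt at the bakery till

### The arm

A 7-joint arm with a two-finger parallel gripper is mounted at the origin on the work surface. World frame = base frame: x ahead of the robot, y to its left, z up, the work surface at z = 0. Lengths are in m, angles in rad, forces in N, time in s.
With the tool pointing down it reaches from about 0.425 to 0.875 m from the base axis. Payload 4.7 kg.
Tool frame: the origin (TCP) lies at the very end of the fingers, on their centre line; the grasp point (between the pads) lies 19 mm behind it; z points along the fingers, y is the direction in which the jaws open and shut (so a half turn about z gives the same grasp; the last joint's range is limited). The gripper opens to 85 mm and grips with 20 to 120 N. Pads are 22 mm wide; open, the fingers measure 114 mm over their backs; the gripper's body (76 mm by 85 mm) begins 54 mm behind the grasp point. The pads swing forward as they close: fully open they stand 13 mm farther back than shut.
Start: joints at [1.24, 0.321, -0.07, 1.45, 0.023, 1.371, -0.057], TCP at [0.22, -0.612, 0.231] pointing down, gripper open.
Joint ranges: [-2.86, 2.86], [-0.3, 2.09], [-1.38, 1.24], [0.06, 2.45], [-1.56, 4.7], [0.09, 2.05], [-2.69, 2.69]. Speed limits (rad/s): [2.57, 2.57, 3.14, 3.14, 3.14, 3.14, 3.14].

### API

Orientations are given as a rotation vector (axis times angle).
In Python, from plant import arm gives the robot as it stands.
- The arm moves only by the tool drive_tool, never from a script. Its argument "series" is one flat list of numbers, 7 for each row, row after row: the shift along the tool's x, y, z each as a share of 0.15 m, from -1 to 1, then the turn, a rotation vector about the tool's x, y, z each as a share of pi/4 rad, from -1 to 1, then the opening, from -1 (shut) to 1 (fully open), so that 0 is half open. In form: [dx, dy, dz, rx, ry, rz, hand, dx, dy, dz, rx, ry, rz, hand, ...]. A call has 1 to 20 rows; each row shifts and turns the pose as measured when the row begins, along the tool's axes as they then stand; what a row does not reach is not made up. A row lasts 1/8 s, in which the tool goes at most 62.5 mm and 10.7 degrees, less where a joint would pass 70% of its speed; a pose out of reach is approached as far as the arm can. A call with a number of a shift or a turn outside -1 to 1 is refused whole. A call with a gripper value outside its range is refused whole. The fingers move at their own pace and stop on an object; "squeeze" is the grip in N (left out, the last holds). Time passes only in rows, so rows that do not move let the fingers close. It gives the time, the measured TCP pose, the force and the opening at its end, in the units of the state.
- arm.sense(): the state, without advancing time (a new reading comes with each control period).
- arm.get_image(name): name is "scene" or "top" or "wrist"; returns a dict with "image" (384x512x3 uint8, blue, green, red), "mtx" (3x3 intrinsics, pixels), "R" (3x3) and "t" (3): a world point X has camera coordinates R X + t; the wrist camera has in their place "tool_from_camera" (4x4, takes a point from camera to tool coordinates, whose origin is the TCP and whose axes are the flange's). Camera axes: x right, y down, z forward; pixel columns grow to the right and rows downward; lengths in m; the calibration is good to about 2 mm. A picture is of the moment at which its call begins: read the wrist's pose just before it. There is no depth.
- arm.close_job(): hands the job in, once; it reports no verdict.
The state is a dict: "time": time; "q": joint angles; "joint_vel": joint speeds; "joint_efforts": joint torques, N m; "tool_pos": TCP position; "tcp_rot": TCP orientation; "contact_force": force on the tool from outside, world axes, zero at the start; "wrist_torque": the same for the moment, N m; "width": finger opening in m.
Only numpy, scipy, OpenCV 4.12 (cv2) and the standard library are available. Lean on these libraries where they do the work, as an engineer would, in place of code of your own. Each camera call takes 0.05 s, during which the arm holds its last target.

### The job

The receipt printer on the counter has a fresh paper roll in it, so bring it back and reprint the receipt: first push its raised lid down until it is fully shut, then switch the printer on by pressing the raised end of the rocker switch on its front deck all the way down, and then press the wide bar key on the till keypad fully down and let it come up again. Only press and push: pick nothing up, do not swing the lid further open, press no other key nor the printer's round button, and leave the other things on the counter where they stand.

Things in the scene. Friction and masses are not known exactly. Their poses are not given: they have to be found in the camera images.
- printer: Black receipt printer, fixed to the counter, 230 deep (x) by 160 wide (y) mm. Origin: centre of its underside; z up; its own -x side is the front, roughly facing the robot. It may stand left or right of the robot's middle and be turned up to 0.3 rad. Front half (x from -115 to -15 mm) is a flat deck 110 mm high with a rocker switch and a small round button; behind it is the paper bay, 135 mm high, under the lid (shut lid's top is at 149 mm).
- lid (a joint): Angle of the printer's dark grey lid, rad: 0 shut and level, grows as it opens; starts 0.6 to 0.95 open, stop at 1.35. It is hinged along its rear edge, 115 mm behind the printer's centre; a stiff hinge, it stays where it is left and needs about 1 to 3 N near its front edge to go down. Counts as shut below 0.06.
- lid_hinge (a point): Point on the lid's hinge line, mid-width, at printer x = +115, y = 0, z = 135 mm. The lid is a plate 130 long, 160 wide, 14 mm thick, its underside on the hinge line; shut, it reaches from here towards the printer's -x. The point's axes turn with the lid (shut: same as the printer's), x along the lid, z out of its top face.
- lid_pad (a point): Point on the lid's upper (outer) face, mid-width, 105 mm from the hinge line and 25 mm from the front edge: a good place to push. Moves with the lid.
- rocker (a joint): Angle of the rocker switch, rad: 0 off (as it starts: front end raised, rear half level), 0.36 fully on (front half level, rear raised). It stays where it is left; about 4 N at the end moves it. Counts as on above 0.28.
- rocker_end (a point): Point on the top of the rocker's front half, 19 mm in front of its pivot, on its middle line. The black rocker (52 long in the printer's x, 28 mm wide) sits in a grey bezel on the deck; pivot at printer x = -68, y = -38, z = 116 mm. The raised end is the one towards the printer's front (-x). When off this point is 125.5 mm above the counter and has to go down about 6.5 mm to be fully on (119 mm).
- feed (a joint): Travel of the printer's small round grey button (22 mm across, on the deck at printer x = -68, y = +42 mm, top at 118 mm), m: 0 up, 0.006 down. Not to be pressed.
- keypad: Black till keypad, a flat block fixed to the counter, 150 deep (x) by 210 wide (y) by 40 mm high, five white keys standing 12 mm above its top. Origin: centre of its underside; -x side roughly faces the robot; turned up to 0.3 rad; stands on the other side from the printer.
- bar (a joint): Travel of the wide bar key, m: 0 up, 0.006 fully down. A spring pushes it up, 5 N at the bottom. Counts as pressed above 0.0045, as up below 0.0015.
- bar_top (a point): Centre of the top of the wide bar key (30 by 88 mm, long way along the keypad's y), at keypad x = -33, y = -32, z = 52 mm: in the front row (nearer -x). Moves with the key.
- key_left (a joint): Travel of a square key (30 by 32 mm) at keypad x = +33, y = +60 mm, m: 0 up, 0.006 down. Not to be pressed.
- key_mid (a joint): The same, square key at keypad x = +33, y = 0 mm. Not to be pressed.
- key_right (a joint): The same, square key at keypad x = +33, y = -60 mm. Not to be pressed.
- key_front (a joint): The same, square key at keypad x = -33, y = +60 mm, beside the bar key. Not to be pressed.
- roll: Loose spare paper roll standing on end, 64 mm across, 78 mm high, between printer and keypad. Origin: centre of underside. Leave alone.
- card: Loose white price card upright in a wooden foot (40 by 80 mm), 118 mm high, between and behind printer and keypad. Origin: centre of underside. Leave alone.
- waffles_a: Loose pack of round waffles, 92 mm across, about 107 mm high with its tied top, at the back. Origin: centre of underside. Leave alone.
- waffles_b: Loose pack of waffles, 92 mm across, about 89 mm high, at the back. Origin: centre of underside. Leave alone.
- jar: Loose amber jar, 80 mm across, 120 mm high, at the back. Origin: centre of underside. Leave alone.
- saucer: Loose terracotta-brown saucer, 110 mm across, 16 mm high, in front near the robot. Origin: centre of underside. Leave alone.
- pen: Loose black pen lying on the counter near the robot, 140 long, 11 mm thick. Origin: centre of underside. Leave alone.

How it is judged:
On the way, in this order (a step that is already met when the one before it is completed fails the run):
1. the printer's lid is fully shut (value of joint lid below 0.06 rad), for 0.1 s.
2. the rocker is switched on, lid still shut (value of joint lid below 0.06 rad and value of joint rocker above 0.28 rad), for 0.1 s.
3. the wide bar key is fully down, printer shut and on (all of step 2 and value of joint bar above 0.0045 m), for 0.05 s.
At the end, for the whole second after the job is handed in: The printer's lid is shut (under 0.06 rad), its rocker is on (over 0.28 of 0.36 rad), the bar key and every other key and button are up (under 1.5 mm), and no loose thing is more than 15 mm from where it stood (all of step 2 and value of joint each of bar, feed, key_left, key_mid, key_right, key_front below 0.0015 m and not (distance of roll from where it was at the start of the episode above 0.015 m) and not (distance of card from where it was at the start of the episode above 0.015 m) and not (distance of waffles_a from where it was at the start of the episode above 0.015 m) and not (distance of waffles_b from where it was at the start of the episode above 0.015 m) and not (distance of jar from where it was at the start of the episode above 0.015 m) and not (distance of saucer from where it was at the start of the episode above 0.015 m) and not (distance of pen from where it was at the start of the episode above 0.015 m)); the robot touches nothing.
It fails at once if the rocker is switched on before the lid is shut (value of joint rocker above 0.18 rad and value of joint lid above 0.12 rad).
It fails at once if the bar key is pressed before the printer is shut and on (value of joint bar above 0.003 m and (value of joint rocker below 0.25 rad or value of joint lid above 0.12 rad)).
It fails at once if the lid is lifted further open (value of joint lid above 1.15 rad).
It fails at once if a square key or the printer's round button is pressed (value of joint any of key_left, key_mid, key_right, key_front, feed above 0.003 m).
It fails at once if a loose thing on the counter is moved over 15 mm or lifted (distance of any of roll, card, waffles_a, waffles_b, jar, saucer, pen from where it was at the start of the episode above 0.015 m).
It also fails if it takes over 54 s, if anything falls off the work surface, if the arm or the gripper's body presses on something with over 40 N, if the wrist force passes 120 N, or if a joint passes its speed limit or range.

## Working session

There is one attempt and no reset: what is moved stays moved. The work goes in short steps, Python scripts to look and compute and a tool call to move; the robot and the scene stay as the last step left them, time stands still between calls to the robot, and variables do not carry over. Pictures are saved under pics/ and viewed, and the job is handed in when it is done.

Besides the shell and the picture viewer there is one more tool, called after "Request:" as name(argument=value, ...) on one line, values as JSON. drive_tool: Moves the arm, as the interface text tells. Shift numbers are shares of 0.15 m and turn numbers shares of pi/4 rad, none past 1 either way. Its arguments: {"type":"object","properties":{"series":{"type":"array"},"squeeze":{"type":"number"}},"required":["series"]}

```bash
ls; mkdir -p pics; python3 - <<'E'
from plant import arm
import cv2,numpy as np,pickle
s=arm.sense();print(s)
d={}
for n in("scene","top","wrist"):
    r=arm.get_image(n);d[n]=r
    cv2.imwrite(f"pics/{n}0.png",r["image"])
    print(n,{k:np.round(v,3).tolist() for k,v in r.items() if k!="image"})
pickle.dump(d,open("im0.pkl","wb"))
E
```

```text
pics
{'time': 0.0, 'q': array([ 1.24011393,  0.32182794, -0.07009802,  1.45168552,  0.02258844,
        1.37081438, -0.05692514]), 'joint_vel': array([ 0.00023418,  0.00053211,  0.00066682, -0.00025213, -0.00057817,
        0.00100636, -0.00137545]), 'joint_efforts': array([ 8.85656009e-04, -4.93576670e+01, -3.81921278e-01, -3.14332974e+01,
        1.29248056e-02,  1.12513779e-02, -1.73605480e-05]), 'tool_pos': array([ 0.21947369, -0.61124213,  0.23021512]), 'tcp_rot': array([-3.09314708e+00, -5.38602644e-01,  6.54818404e-04]), 'contact_force': array([ 0.2219716 ,  0.07692556, -0.49740078]), 'wrist_torque': array([0.03106209, 0.02290988, 0.00516501]), 'width': 0.08566258155729145}
scene {'mtx': [[418.502, 0.0, 255.606], [0.0, 418.502, 188.938], [0.0, 0.0, 1.0]], 'R': [[-0.042, 0.999, -0.001], [0.767, 0.031, -0.641], [-0.64, -0.028, -0.768]], 't': [0.006, -0.333, 1.453]}
top {'mtx': [[410.484, 0.0, 255.994], [0.0, 410.484, 186.417], [0.0, 0.0, 1.0]], 'R': [[0.001, -1.0, -0.016], [-0.998, 0.0, -0.055], [0.055, 0.016, -0.998]], 't': [0.012, 0.555, 0.99]}
wrist {'mtx': [[284.715, 0.0, 252.773], [0.0, 284.715, 191.341], [0.0, 0.0, 1.0]], 'tool_from_camera': [[0.001, -0.947, -0.322, 0.082], [1.0, 0.001, 0.001, -0.0], [-0.0, -0.322, 0.947, -0.143], [0.0, 0.0, 0.0, 1.0]]}
```

View pics/scene0.png

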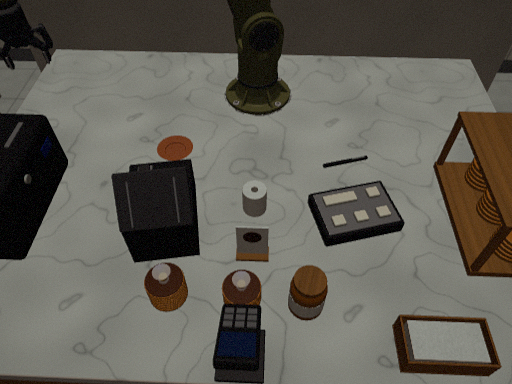

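View pics/top0.png

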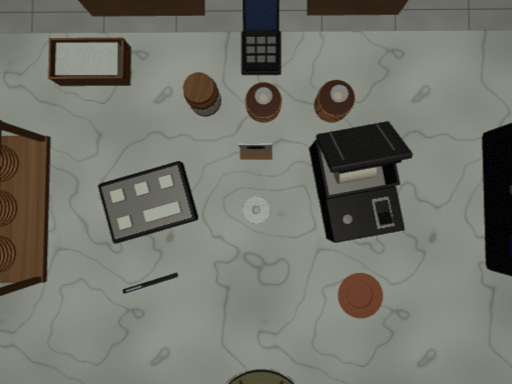

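View pics/wrist0.png

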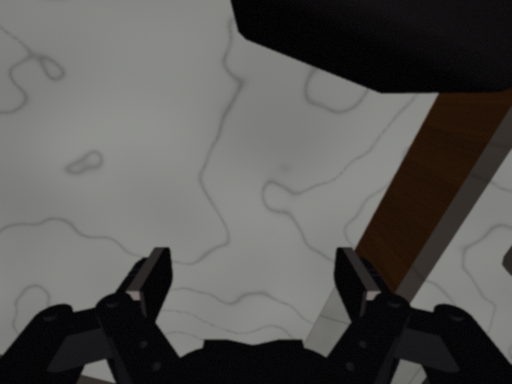

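The top view shows the keypad on the left (bar key near px 162,212), the printer on the right (rocker near 384,212, round button near 347,219, raised lid near 365,145), and the saucer at 360,295. There's a tall black box at the right edge near 495,200. Next I'll zoom in and measure.

```bash
python3 - <<'E'
import cv2,pickle,numpy as np
d=pickle.load(open("im0.pkl","rb"))
t=d["top"]["image"]; s=d["scene"]["image"]
g=lambda a:np.clip((a/255.)**.6*255,0,255).astype(np.uint8)
a=cv2.resize(g(t[110:260,290:440]),(600,600),interpolation=cv2.INTER_CUBIC);cv2.imwrite("pics/tp.png",a)
a=cv2.resize(g(t[150:260,90:210]),(720,660)[:2],interpolation=cv2.INTER_CUBIC);cv2.imwrite("pics/tk.png",cv2.resize(a,(600,550)))
a=cv2.resize(g(s[150:270,100:220]),(600,600),interpolation=cv2.INTER_CUBIC);cv2.imwrite("pics/sp.png",a)
E
```

```text
(no output)
```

View pics/tp.png

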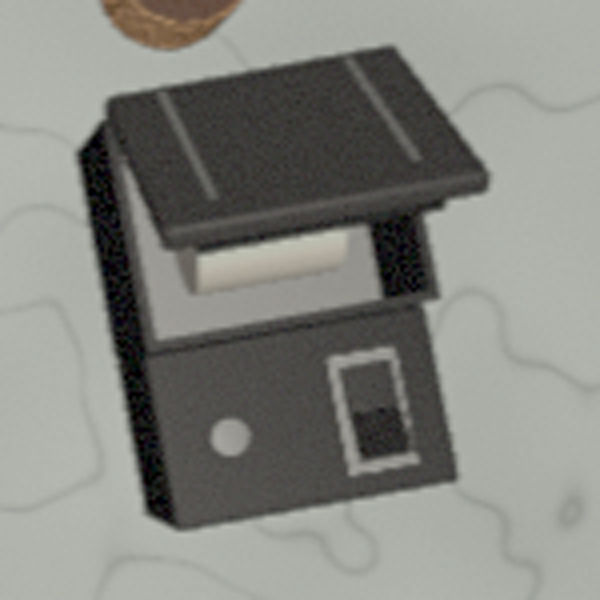

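View pics/tk.png

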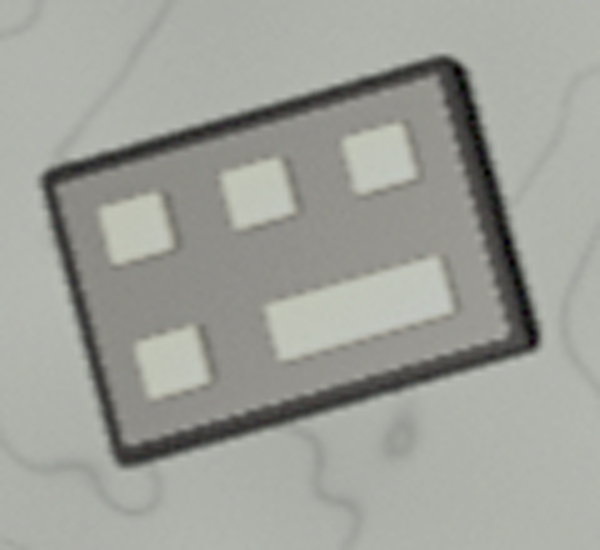

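View pics/sp.png

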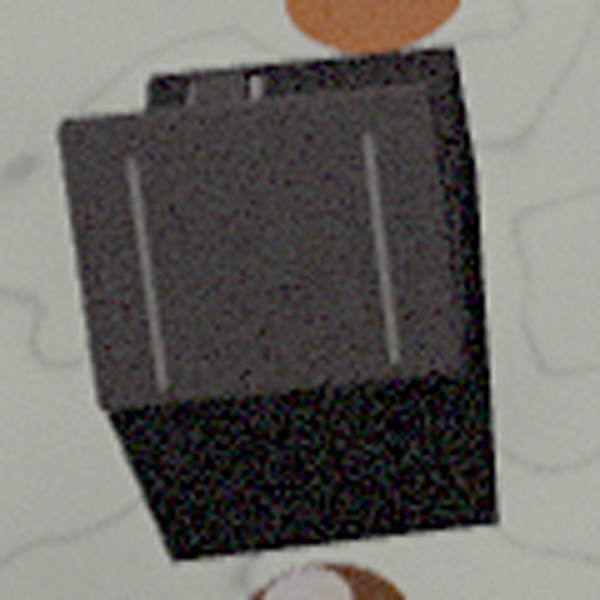

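```bash
cat > h.py <<'E'
import numpy as np,cv2,pickle
def ray(r,uv):
    K,R,t=r["mtx"],r["R"],r["t"]
    d=R.T@np.linalg.solve(K,np.array([uv[0],uv[1],1.])); return -R.T@t,d
def onz(r,uv,z):
    o,d=ray(r,uv); return (o+d*(z-o[2])/d[2])
def fit(L,W):
    L=np.array(L);W=np.array(W)
    lc=L.mean(0);wc=W.mean(0);a=(L-lc);b=(W-wc)
    th=np.arctan2((a[:,0]*b[:,1]-a[:,1]*b[:,0]).sum(),(a*b).sum())
    R=np.array([[np.cos(th),-np.sin(th)],[np.sin(th),np.cos(th)]])
    o=wc-R@lc
    return th,o,R,np.linalg.norm((R@L.T).T+o-W,axis=1)
E
python3 - <<'E'
from h import *
d=pickle.load(open("im0.pkl","rb"));t=d["top"];s=d["scene"]
# keys
im=t["image"];m=(cv2.inRange(im[150:260,90:210],(120,135,130),(255,255,255)))
hsv=cv2.cvtColor(im,cv2.COLOR_BGR2HSV)
print(im[212,162],im[195,117],im[180,130],im[240,100])
for thr in (150,165):
    m=cv2.inRange(im,(thr,)*3,(255,)*3)[150:260,90:210]
    n,l,st,c=cv2.connectedComponentsWithStats(m)
    for i in range(1,n):
        if st[i][4]>30: print(thr,st[i],c[i]+[90,150])
cp=lambda x,y:((x+.5)/4+290-.5,(y+.5)/4+110-.5)
f=onz(t,cp(231,437),.118)
r=onz(t,cp(373,411),.1145)
c1=onz(t,cp(180,528),.110);c2=onz(t,cp(457,478),.110)
th,o,R,e=fit([[-.068,.042],[-.068,-.038],[-.115,.08],[-.115,-.08]],[p[:2] for p in(f,r,c1,c2)])
print("printer",th,o,e)
pickle.dump((th,o,R),open("pr.pkl","wb"))
def lidpt(cam,uv,y):
    a,b=ray(cam,uv); a=np.r_[R.T@(a[:2]-o),a[2]]; b=np.r_[R.T@b[:2],b[2]]
    p=a+b*(y-a[1])/b[1]; return p
sp=lambda x,y:((x+.5)/5+100-.5,(y+.5)/5+150-.5)
for nm,uv,y in(("L front",cp(168,234),.08),("R front",cp(490,180),-.08)):
    print(nm,lidpt(t,uv,y))
for nm,uv,y in(("scene R front",sp(60,122),-.08),("scene L front",sp(432,88),.08)):
    print(nm,lidpt(s,uv,y))
# stereo R front corner
def tri(a,b):
    (o1,d1),(o2,d2)=ray(t,a),ray(s,b)
    k=np.linalg.lstsq(np.c_[d1,-d2],o2-o1,rcond=None)[0]
    return (o1+k[0]*d1+o2+k[1]*d2)/2,np.linalg.norm(o1+k[0]*d1-o2-k[1]*d2)
for a,b in((cp(490,180),sp(60,122)),(cp(168,234),sp(432,88))):
    p,e=tri(a,b);q=np.r_[R.T@(p[:2]-o),p[2]];print("tri",q,e,"angle(top corner)",np.arctan2(q[2]-.135,.115-q[0])-np.arctan2(.014,.13))
E
```

```text
[152 165 159] [149 164 159] [90 96 97] [128 137 132]
150 [71 26 11 12 71] [166.09859155 182.35211268]
150 [48 35 10  9 35] [143.28571429 189.97142857]
150 [ 55  52  35  19 275] [164.27636364 210.96363636]
printer 0.17974630445841583 [ 0.55360899 -0.21738852] [0.00130409 0.00134195 0.00319881 0.00322614]
L front [0.03661261 0.08       0.25623311]
R front [ 0.03602138 -0.08        0.23375392]
scene R front [ 0.03136772 -0.08        0.23267921]
scene L front [0.04277077 0.08       0.24241755]
tri [ 0.03578837 -0.07852397  0.23735711] 0.00018246643087901232 angle(top corner) 0.8049105058719351
tri [0.03797042 0.07807972 0.23774284] 0.0029237337052947657 angle(top corner) 0.820188004288036
```

```bash
python3 - <<'E'
from h import *
d=pickle.load(open("im0.pkl","rb"));t=d["top"];s=d["scene"]
im=t["image"].min(2)[150:260,90:210]
for thr in(118,125,132):
    m=(im>thr).astype(np.uint8);n,l,st,c=cv2.connectedComponentsWithStats(m,connectivity=4)
    P=[(st[i][4],c[i]+[90,150]) for i in range(1,n) if 40<st[i][4]<600]
    print(thr,[(a,b.round(1).tolist()) for a,b in P])
    W={}
    for a,b in P: 
        print(a,onz(t,b,.052))
bar=max(P,key=lambda p:p[0])
rest=sorted([p for p in P if p is not bar],key=lambda p:p[1][1])
# order by column for rear row; front is largest row
fr=rest[-1];re=sorted(rest[:-1],key=lambda p:p[1][0])
L=[[-.033,-.032],[-.033,.06],[.033,.06],[.033,0],[.033,-.06]]
W=[onz(t,p[1],.052)[:2] for p in[bar,fr]+re]
th,o,R,e=fit(L,W);print("kp",th,o,e,"bar",o+R@[-.033,-.032])
pickle.dump((th,o,R),open("kp.pkl","wb"))
th,o,R=pickle.load(open("pr.pkl","rb"))
for n,p in dict(rocker_end=[-.087,-.038],pad_open=[.0527,0],pad_shut=[.01,0],feed=[-.068,.042]).items(): print(n,o+R@p)
for uv in((484,130),(487,270)):
    for z in(0,.2,.3,.4): print(uv,z,onz(t,uv,z))
for uv in((50,117),(68,160),(28,258)):
    for z in(0,.2,.3,.4): print("s",uv,z,onz(s,uv,z))
for n,uv,z in(("roll",(256,210),.078),("card",(255,146),.118),("wa",(338,94),.1),("jar",(198,85),.12)): print(n,onz(t,uv,z))
E
```

```text
118 [(np.int32(146), [165.3, 181.2]), (np.int32(142), [140.9, 188.2]), (np.int32(142), [116.6, 195.2]), (np.int32(425), [161.3, 211.3]), (np.int32(144), [123.8, 222.1])]
146 [0.56497855 0.22646737 0.052     ]
142 [0.54830466 0.2841964  0.052     ]
142 [0.53177672 0.3419143  0.052     ]
425 [0.49381209 0.23495937 0.052     ]
144 [0.46824695 0.32351636 0.052     ]
125 [(np.int32(136), [165.4, 181.2]), (np.int32(135), [141.0, 188.1]), (np.int32(135), [116.7, 195.1]), (np.int32(108), [207.1, 212.6]), (np.int32(409), [161.3, 211.3]), (np.int32(134), [123.9, 222.0]), (np.int32(87), [161.0, 234.1]), (np.int32(46), [115.6, 246.8])]
136 [0.56499972 0.2261667  0.052     ]
135 [0.54854216 0.28399571 0.052     ]
135 [0.53192978 0.34156463 0.052     ]
108 [0.49085015 0.1266711  0.052     ]
409 [0.49382089 0.2351762  0.052     ]
134 [0.46843959 0.32323578 0.052     ]
87 [0.44011356 0.2351427  0.052     ]
46 [0.41021449 0.34187481 0.052     ]
132 [(np.int32(106), [205.2, 156.4]), (np.int32(98), [206.8, 175.8]), (np.int32(129), [165.4, 181.1]), (np.int32(126), [141.1, 188.1]), (np.int32(122), [116.8, 195.2]), (np.int32(394), [161.3, 211.3]), (np.int32(123), [124.0, 222.0])]
106 [0.62383153 0.13224883 0.052     ]
98 [0.5775873  0.12803831 0.052     ]
129 [0.56508842 0.22638638 0.052     ]
126 [0.54852333 0.28393373 0.052     ]
122 [0.53178336 0.34145754 0.052     ]
394 [0.4938503  0.23496112 0.052     ]
123 [0.46839677 0.32313514 0.052     ]Traceback (most recent call last):
  File "<stdin>", line 17, in <module>
  File "h.py", line 10, in fit
    th=np.arctan2((a[:,0]*b[:,1]-a[:,1]*b[:,0]).sum(),(a*b).sum())
                   ~~~~~~^~~~~~~
ValueError: operands could not be broadcast together with shapes (5,) (7,)
```

```bash
python3 - <<'E'
from h import *
d=pickle.load(open("im0.pkl","rb"));t=d["top"];s=d["scene"]
L=[[-.033,-.032],[-.033,.06],[.033,.06],[.033,0],[.033,-.06]]
W=[[.4938,.2350],[.4683,.3235],[.5318,.3419],[.5483,.2842],[.5650,.2265]]
th,o,R,e=fit(L,W);print("kp",th,o,e,"bar",o+R@[-.033,-.032])
pickle.dump((th,o,R),open("kp.pkl","wb"))
th,o,R=pickle.load(open("pr.pkl","rb"))
for n,p in dict(rocker_end=[-.087,-.038],pad_open=[.0527,0],pad_shut=[.01,0],feed=[-.068,.042]).items(): print(n,o+R@p)
for uv in((484,130),(487,270)):
    for z in(0,.2,.4): print(uv,z,onz(t,uv,z))
for uv in((50,117),(68,160),(28,258)):
    for z in(0,.2,.4): print("s",uv,z,onz(s,uv,z))
for n,uv,z in(("roll",(256,210),.078),("card",(255,146),.118),("wa",(338,94),.1),("jar",(198,85),.12)): print(n,onz(t,uv,z))
E
```

```text
kp 0.28097337903883773 [0.51665164 0.27500948] [1.15302763e-04 1.02175244e-05 1.22414320e-04 7.00639750e-05
 1.38412101e-05] bar [0.49381902 0.23511372]
rocker_end [ 0.47480427 -0.27033016]
pad_open [ 0.60545994 -0.20796682]
pad_shut [ 0.56344788 -0.21560072]
feed [ 0.47919577 -0.18822222]
(484, 130) 0 [ 0.69557531 -0.55357227  0.        ]
(484, 130) 0.2 [ 0.65704794 -0.44554509  0.2       ]
(484, 130) 0.4 [ 0.61852056 -0.33751791  0.4       ]
(487, 270) 0 [ 0.35130401 -0.55064849  0.        ]
(487, 270) 0.2 [ 0.38037357 -0.44319539  0.2       ]
(487, 270) 0.4 [ 0.40944312 -0.33574229  0.4       ]
s (50, 117) 0 [ 0.1543761  -0.67504705  0.        ]
s (50, 117) 0.2 [ 0.38304685 -0.51545815  0.2       ]
s (50, 117) 0.4 [ 0.61171759 -0.35586924  0.4       ]
s (68, 160) 0 [ 0.34452969 -0.55176898  0.        ]
s (68, 160) 0.2 [ 0.53105257 -0.41950486  0.2       ]
s (68, 160) 0.4 [ 0.71757546 -0.28724075  0.4       ]
s (28, 258) 0 [ 0.67892396 -0.54042488  0.        ]
s (28, 258) 0.2 [ 0.7913278 -0.4106752  0.2      ]
s (28, 258) 0.4 [ 0.90373163 -0.28092552  0.4       ]
roll [0.49705023 0.01122412 0.078     ]
card [0.63833056 0.01291144 0.118     ]
wa [ 0.75925765 -0.17447989  0.1       ]
jar [0.77508494 0.13999894 0.12      ]
```

Request:
drive_tool(series=[0,0,-0.4,0,0,0,-1,0,0,-0.4,0,0,0,-1,0.33,-0.16,0,0,0,0,-1,0.33,-0.16,0,0,0,0,-1,0.33,-0.16,0,0,0,0,-1,0.33,-0.16,0,0,0,0,-1,0.33,-0.16,0,0,0,0,-1,0.33,-0.16,0,0,0,0,-1,0.33,-0.16,0,0,0,0,-1,0,0,0,0,0,0.21,-1,0,0,0,0,0,0,-1], squeeze=20)

```text
time: 1.52
tool_pos: [0.4961, -0.327, 0.3494]
tcp_rot: [-3.121, -0.274, 0.006]
contact_force: [-0.7, -0.6, -0.7]
width: 0.0002
```

```bash
cat >> h.py <<'E'
from scipy.spatial.transform import Rotation as Ro
def tgt(p,s):
    """shift in tool axes as share of 0.15 from current to world p"""
    return (Ro.from_rotvec(s["tcp_rot"]).as_matrix().T@(np.array(p)-s["tool_pos"]))/.15
E
python3 - <<'E'
from plant import arm
from h import *
s=arm.sense();w=arm.get_image("wrist");w["pose"]=(s["tool_pos"],s["tcp_rot"])
pickle.dump(w,open("w1.pkl","wb"));cv2.imwrite("pics/w1.png",w["image"])
print(s["tool_pos"],Ro.from_rotvec(s["tcp_rot"]).as_matrix().round(3))
print(tgt([.6,-.21,.3],s))
E
```

```text
[ 0.49612948 -0.32703274  0.34941859] [[ 0.985  0.174 -0.004]
 [ 0.174 -0.985  0.008]
 [-0.003 -0.009 -1.   ]]
[ 0.81872516 -0.64481371  0.332719  ]
```

View pics/w1.png

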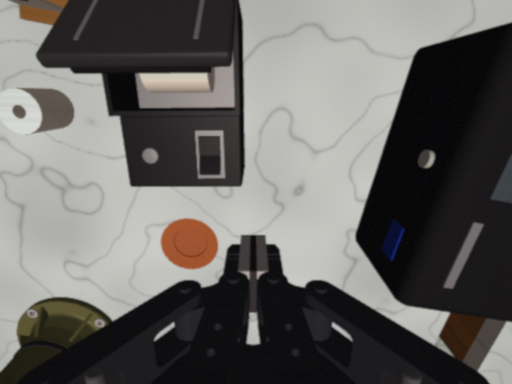

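The wrist view shows shut fingers with a tip about 15 mm wide. The printer's round button is at (150,156), the bezel centre at (210,154), the deck's front corners at (131,186) and (242,186), and the lid's front edge runs (43,62) to (228,62). I'll cross-check the printer pose with these points.

```bash
cat >> h.py <<'E'
def wcam(w):
    p,r=w["pose"];T=np.eye(4);T[:3,:3]=Ro.from_rotvec(r).as_matrix();T[:3,3]=p
    M=np.linalg.inv(T@w["tool_from_camera"]); return dict(mtx=w["mtx"],R=M[:3,:3],t=M[:3,3],image=w["image"])
E
python3 - <<'E'
from h import *
w=wcam(pickle.load(open("w1.pkl","rb")))
pts=dict(feed=((150,156),.118,[-.068,.042]),rock=((210,154),.1145,[-.068,-.038]),c1=((131,186),.110,[-.115,.08]),c2=((242.5,186),.110,[-.115,-.08]))
W=[onz(w,u,z)[:2] for u,z,l in pts.values()];L=[l for _,_,l in pts.values()]
th,o,R,e=fit(L,W);print(th,o,e); print(np.array(W))
print("rocker_end",o+R@[-.087,-.038],"pad",o+R@[.0527,0])
a,b=ray(w,(40,58));
for uv,y in(((42,60),.08),((240,62),-.08)):
    a,b=ray(w,uv);a=np.r_[R.T@(a[:2]-o),a[2]]; b=np.r_[R.T@b[:2],b[2]];print(a+b*(y-a[1])/b[1])
E
```

```text
0.1878981391231394 [ 0.5515614  -0.21830474] [0.00140128 0.00079235 0.00230599 0.00043695]
[[ 0.47556129 -0.18937624]
 [ 0.49163087 -0.26757836]
 [ 0.42535386 -0.16273917]
 [ 0.45339437 -0.31796236]]
rocker_end [ 0.47319088 -0.27188702] pad [ 0.60333383 -0.20846067]
[0.03669315 0.08       0.23156075]
[ 0.04532472 -0.08        0.10438816]
```

Request:
drive_tool(series=[0.2,-0.16,0.1,0,0,0,-1,0.2,-0.16,0.1,0,0,0,-1,0.2,-0.16,0.1,0,0,0,-1,0.2,-0.16,0.1,0,0,0,-1,0,0,0,0,0,0,-1])

```text
time: 2.2
tool_pos: [0.5971, -0.2135, 0.2876]
tcp_rot: [-3.121, -0.28, 0.006]
contact_force: [0.1, -0.8, 0.4]
width: -0.0001
```

```bash
python3 - <<'E'
from plant import arm
from h import *
s=arm.sense();print(s["tool_pos"],s["contact_force"],tgt([.601,-.209,.24],s))
t=arm.get_image("scene");cv2.imwrite("pics/s2.png",t["image"])
E
```

```text
[ 0.59711962 -0.21350238  0.28755585] [ 0.13605111 -0.84130778  0.4432164 ] [ 0.03182734 -0.02222734  0.31713854]
```

View pics/s2.png

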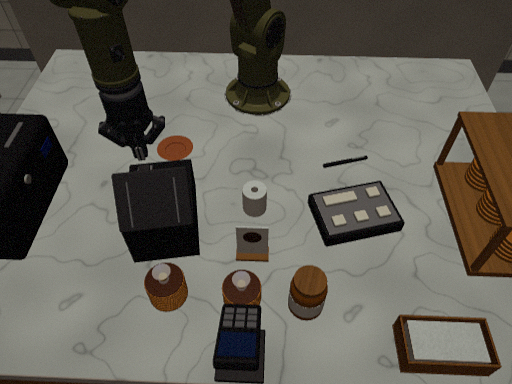

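The scene view shows the shut fingertips at (140,156), just above the lid and within its width. Next I'll descend onto the lid.

Request:
drive_tool(series=[0.02,-0.02,0.14,0,0,0,-1,0.01,0,0.14,0,0,0,-1,0,0,0.06,0,0,0,-1,0,0,0.06,0,0,0,-1])

```text
time: 2.75
tool_pos: [0.5963, -0.2215, 0.2325]
tcp_rot: [3.13, 0.264, -0.005]
contact_force: [0.4, 0.1, 1.2]
width: -0.0002
```

Request:
drive_tool(series=[-0.01,-0.03,0.06,0,0,0,-1,-0.01,-0.03,0.06,0,0,0,-1,-0.01,-0.02,0.06,0,0,0,-1,-0.01,-0.01,0.06,0,0,0,-1])

```text
time: 3.25
tool_pos: [0.5876, -0.2116, 0.1963]
tcp_rot: [3.127, 0.26, -0.001]
contact_force: [0.3, -0.6, 1.9]
width: -0.0001
```

```bash
python3 - <<'E'
from plant import arm
from h import *
s=arm.sense();print(s["tool_pos"],s["contact_force"],Ro.from_rotvec(s["tcp_rot"]).as_matrix().round(3))
t=arm.get_image("scene");cv2.imwrite("pics/s3.png",cv2.resize(t["image"][110:290,80:260],(600,600)))
E
```

```text
[ 0.58758907 -0.21160997  0.19628114] [ 0.2854592  -0.64655753  1.88606227] [[ 0.986  0.165 -0.   ]
 [ 0.165 -0.986 -0.003]
 [-0.001  0.003 -1.   ]]
```

View pics/s3.png

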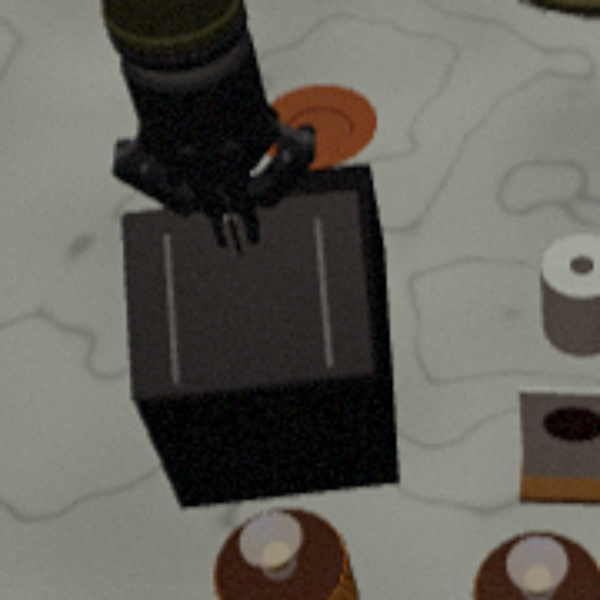

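The lid is coming down with the fingers near mid-width. I'll carry on until it is shut.

Request:
drive_tool(series=[-0.02,0,0.06,0,0,0,-1,-0.02,0,0.06,0,0,0,-1,-0.01,0,0.06,0,0,0,-1,-0.01,0,0.06,0,0,0,-1])

```text
time: 3.8
tool_pos: [0.5768, -0.2129, 0.1563]
tcp_rot: [3.129, 0.261, -0.006]
contact_force: [-1.0, -0.1, 1.3]
width: 0.0002
```

Request:
drive_tool(series=[0,0,0.03,0,0,0,-1,0,0,0.03,0,0,0,-1,0,0,0.02,0,0,0,-1])

```text
time: 4.18
tool_pos: [0.5763, -0.2131, 0.149]
tcp_rot: [3.128, 0.26, -0.007]
contact_force: [-7.9, 1.4, 18.4]
width: 0.0001
```

Request:
drive_tool(series=[0,0,-0.2,0,0,0,-1,0,0,-0.2,0,0,0,-1,-0.25,0.09,0,0,0,0,-1,-0.25,0.09,0,0,0,0,-1,-0.22,0.08,0,0,0,0,-1,0,0,0,0,0,0,-1])

```text
time: 4.92
tool_pos: [0.4764, -0.2695, 0.2115]
tcp_rot: [3.127, 0.264, 0.001]
contact_force: [0.2, 1.1, -1.0]
width: 0.0001
```

```bash
python3 - <<'E'
from plant import arm
from h import *
s=arm.sense();print(s["tool_pos"],s["contact_force"],tgt([.474,-.271,.15],s))
for n in("scene","top","wrist"):
    t=arm.get_image(n)
    if n=="wrist": t["pose"]=(s["tool_pos"],s["tcp_rot"])
    pickle.dump(t,open(n+"4.pkl","wb"))
    i=t["image"]
    if n=="scene": i=cv2.resize(i[110:290,80:260],(600,600))
    if n=="top": i=cv2.resize(i[110:260,290:440],(600,600))
    cv2.imwrite(f"pics/{n}4.png",i)
E
```

```text
[ 0.47641245 -0.26949303  0.21147679] [ 0.19624002  1.08818013 -1.04090134] [-0.01758977  0.0056511   0.40986754]
```

View pics/scene4.png

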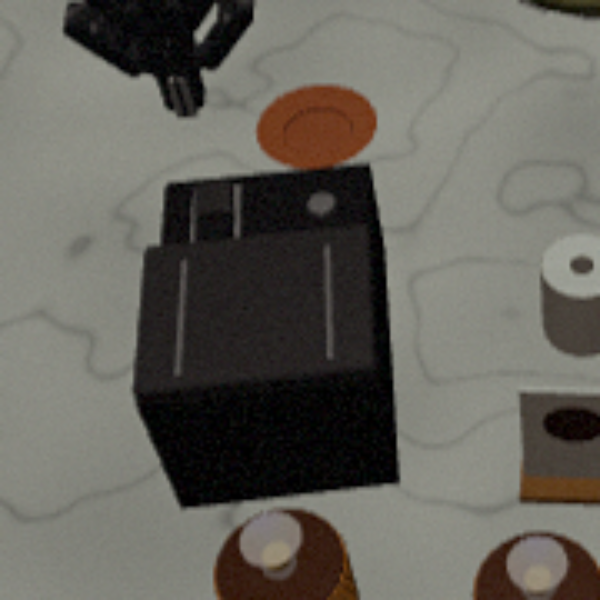

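View pics/wrist4.png

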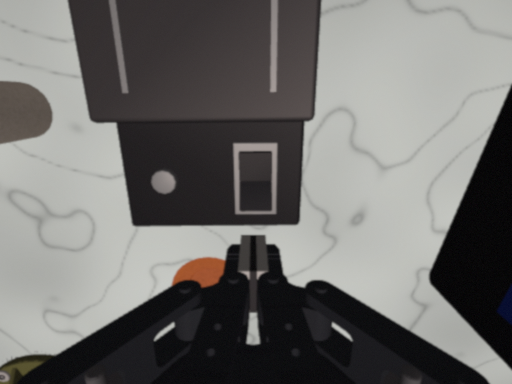

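View pics/top4.png

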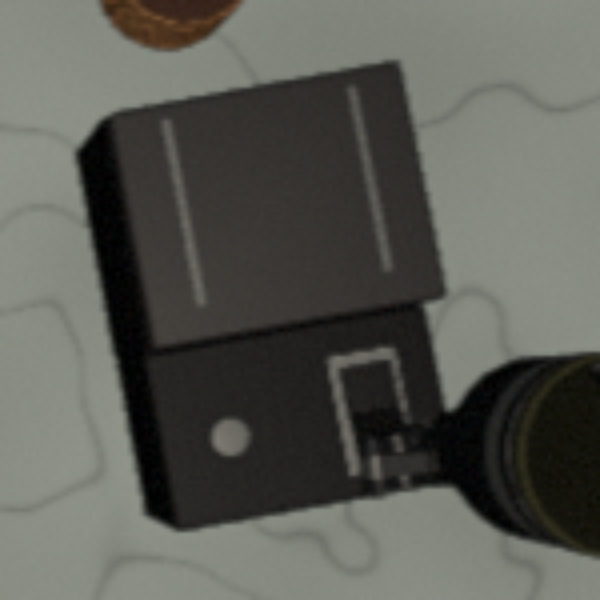

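Both views show the lid down flat. In the wrist view its front edge runs (91,121)–(314,121), the bezel spans (234–277, 144–214), the dark raised half of the rocker is (243–271, 180–210), and the button is at (164,182). I'll check the lid height and refine the rocker position from these.

```bash
python3 - <<'E'
from h import *
wr=pickle.load(open("wrist4.pkl","rb"));w=wcam(wr);t=pickle.load(open("top4.pkl","rb"));s=pickle.load(open("scene4.pkl","rb"))
c=wr["pose"][0];print(c)
pts=[((163.5,182),.118,[-.068,.042]),((255.5,179),.1145,[-.068,-.038]),((133,225),.110,[-.115,.08]),((299,223),.110,[-.115,-.08])]
W=[onz(w,u,z)[:2] for u,z,l in pts];L=[l for _,_,l in pts]
th,o,R,e=fit(L,W);print(th,o,e)
for p in([-.087,-.038],[-.085,-.038]):print("rocker_end",o+R@p)
pickle.dump((th,o,R),open("pr2.pkl","wb"))
def tri(A,a,B,b):
    (o1,d1),(o2,d2)=ray(A,a),ray(B,b)
    k=np.linalg.lstsq(np.c_[d1,-d2],o2-o1,rcond=None)[0]
    p=(o1+k[0]*d1+o2+k[1]*d2)/2; return np.r_[R.T@(p[:2]-o),p[2]],np.linalg.norm(o1+k[0]*d1-o2-k[1]*d2)
cp=lambda x,y:((x+.5)/4+290-.5,(y+.5)/4+110-.5)
sp=lambda x,y:((x+.5)*.3+80-.5,(y+.5)*.3+110-.5)
print(tri(t,cp(443,297),s,sp(147,248)),tri(t,cp(153,347),s,sp(368,226)))
a=np.linalg.norm(onz(w,(91,119),.149)-onz(w,(314.5,119),.149));print("front edge width if z=.149",a, onz(w,(91,119),.149))
E
```

```text
[ 0.47641245 -0.26949303  0.21147679]
0.1836034204043735 [ 0.54984504 -0.22056655] [0.00142291 0.00098656 0.00237293 0.00198398]
rocker_end [ 0.47124511 -0.27381176]
rocker_end [ 0.4732115  -0.27344661]
(array([-0.01093592, -0.07511164,  0.14527642]), np.float64(0.0009546333884067787)) (array([-0.00896222,  0.08146518,  0.14608752]), np.float64(0.00025966698516572605))
front edge width if z=.149 0.15632697617135177 [ 0.52252461 -0.14722504  0.149     ]
```

Request:
drive_tool(series=[0,0.015,0.2,0,0,0,-1,0,0,0.2,0,0,0,-1,0,0,0.08,0,0,0,-1,0,0,0,0,0,0,-1])

```text
time: 5.58
tool_pos: [0.4857, -0.2646, 0.1384]
tcp_rot: [3.127, 0.287, 0.01]
contact_force: [1.1, 0.8, 0.7]
width: 0.0001
```

```bash
python3 - <<'E'
from plant import arm
from h import *
s=arm.sense();print(s["tool_pos"],s["contact_force"],tgt([.475,-.272,.126],s))
t=arm.get_image("wrist");cv2.imwrite("pics/w5.png",t["image"])
E
```

```text
[ 0.4856537  -0.2645725   0.13839197] [1.06648873 0.81685093 0.69553024] [-0.07936922  0.03560987  0.08218146]
```

View pics/w5.png

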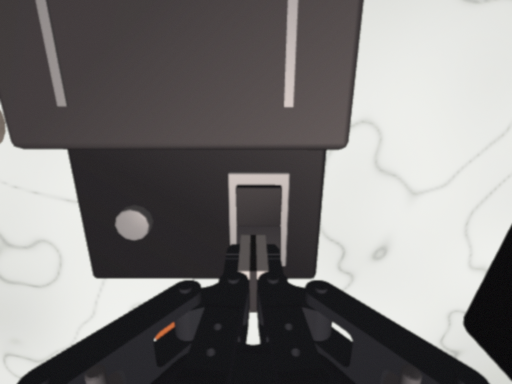

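The wrist view shows the tip at (253,237), a few mm left of the rocker's middle (about 258) and near its pivot line. I'll correct that at this height first.

Request:
drive_tool(series=[-0.07,0.03,0,0,0,0,-1,0,0,0,0,0,0,-1,0,0,0,0,0,0,-1])

```text
time: 6.0
tool_pos: [0.4773, -0.2725, 0.1417]
tcp_rot: [3.124, 0.286, 0.017]
contact_force: [0.6, 0.2, -0.0]
width: -0.0002
```

```bash
python3 - <<'E'
from plant import arm
from h import *
s=arm.sense();print(s["tool_pos"],s["contact_force"],tgt([.4745,-.272,.126],s),Ro.from_rotvec(s["tcp_rot"]).as_matrix().round(3))
t=arm.get_image("wrist");cv2.imwrite("pics/w6.png",t["image"])
E
```

```text
[ 0.47732    -0.27248689  0.14174823] [ 0.63084216  0.1538194  -0.04164474] [-0.01898607 -0.00720547  0.10475739] [[ 0.983  0.182  0.011]
 [ 0.182 -0.983 -0.004]
 [ 0.01   0.006 -1.   ]]
```

View pics/w6.png

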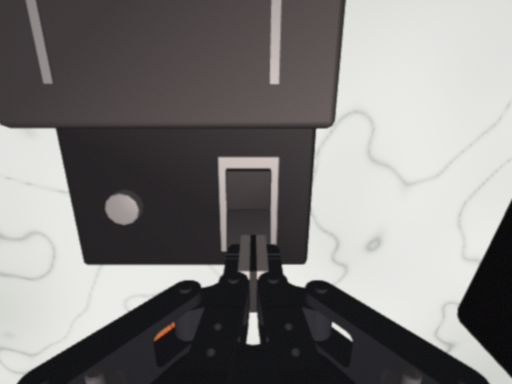

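The tip (253) sits about 3 mm to the right of the rocker's middle (248.5), and the pivot line (row 209) is about 14 mm ahead of the TCP. After a small correction I'll press down slowly.

Request:
drive_tool(series=[-0.015,-0.015,0.03,0,0,0,-1,-0.005,-0.005,0.03,0,0,0,-1,0,0,0.03,0,0,0,-1,0,0,0.02,0,0,0,-1])

```text
time: 6.55
tool_pos: [0.4731, -0.2704, 0.1247]
tcp_rot: [3.123, 0.286, 0.015]
contact_force: [-2.9, -0.2, 5.0]
width: -0.0002
```

```bash
python3 - <<'E'
from plant import arm
from h import *
s=arm.sense();print(s["tool_pos"],s["contact_force"],tgt([.4745,-.271,.119],s))
t=arm.get_image("wrist");cv2.imwrite("pics/w7.png",t["image"])
E
```

```text
[ 0.47314219 -0.27035996  0.12468879] [-2.91317885 -0.24493335  4.97338623] [0.00778094 0.00560152 0.03803359]
```

View pics/w7.png

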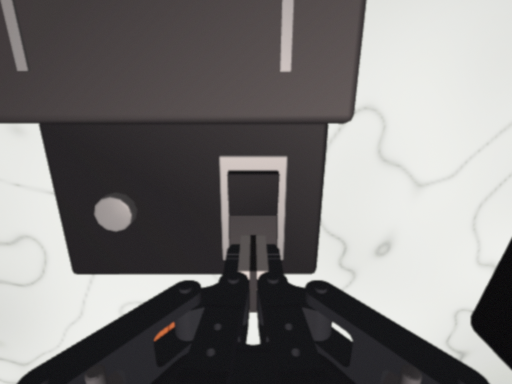

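The rocker is already tilting (its rear half is now dark) and the tip is centred on it. I'll keep pressing.

Request:
drive_tool(series=[0.005,0,0.03,0,0,0,-1,0,0,0.025,0,0,0,-1,0,0,0.02,0,0,0,-1])

```text
time: 6.98
tool_pos: [0.4737, -0.2707, 0.1189]
tcp_rot: [3.122, 0.285, 0.012]
contact_force: [-10.4, 4.7, 24.0]
width: 0.0003
```

Request:
drive_tool(series=[0,0,-0.1,0,0,0,-1,0,0,-0.2,0,0,0,-1,0,0,-0.3,0,0,0,-1,0,0,-0.2,0,0,0,-1])

```text
time: 7.48
tool_pos: [0.4735, -0.2684, 0.2399]
tcp_rot: [3.125, 0.287, 0.014]
contact_force: [-0.4, -1.2, -0.2]
width: 0.0001
```

```bash
python3 - <<'E'
from plant import arm
from h import *
s=arm.sense();print(s["tool_pos"],s["contact_force"],tgt([.494,.235,.28],s))
t=arm.get_image("wrist");cv2.imwrite("pics/w8.png",t["image"])
E
```

```text
[ 0.47345384 -0.26844797  0.23993758] [-0.39039923 -1.16920315 -0.22209224] [ 0.74876257 -3.2739703  -0.27468356]
```

View pics/w8.png

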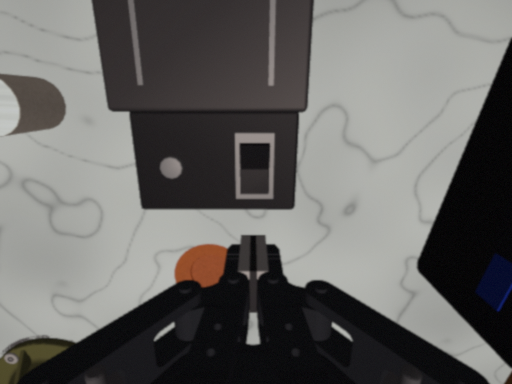

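The rocker's dark raised half is now the rear one (143–168) and the front half is level and lighter, so it reads as on. Next I'll go over to the keypad at a safe height.

Request:
drive_tool(series=[0.07,-0.33,-0.04,0,0,0,-1,0.07,-0.33,-0.04,0,0,0,-1,0.07,-0.33,-0.02,0,0,0,-1,0.07,-0.33,0,0,0,0,-1,0.07,-0.33,0,0,0,0,-1,0.07,-0.33,0,0,0,0,-1,0.07,-0.33,0,0,0,0,-1,0.07,-0.33,0,0,0,0,-1,0.07,-0.3,0,0,0,0,-1,0,0,0,0,0,0,-1])

```text
time: 8.78
tool_pos: [0.4925, 0.1991, 0.258]
tcp_rot: [3.125, 0.289, 0.046]
contact_force: [-0.7, -0.2, -0.0]
width: -0.0002
```

```bash
python3 - <<'E'
from plant import arm
from h import *
s=arm.sense();print(s["tool_pos"],s["contact_force"],tgt([.494,.235,.15],s),s["tcp_rot"])
E
```

```text
[0.49251777 0.19908535 0.2580129 ] [-0.67511663 -0.15670476 -0.01512385] [ 0.03268343 -0.23753471  0.72004009] [3.12511537 0.28884121 0.04618267]
```

Request:
drive_tool(series=[0.01,-0.12,0.1,0,0,0,-1,0.01,-0.12,0.15,0,0,0,-1,0,0,0.15,0,0,0,-1,0,0,0.15,0,0,0,-1,0,0,0.1,0,0,0,-1,0,0,0,0,0,0,-1])

```text
time: 9.52
tool_pos: [0.4944, 0.2333, 0.1568]
tcp_rot: [3.127, 0.283, 0.051]
contact_force: [-0.3, 0.1, 0.7]
width: 0.0002
```

```bash
python3 - <<'E'
from plant import arm
from h import *
s=arm.sense();print(s["tool_pos"],s["contact_force"],tgt([.494,.235,.052],s),s["tcp_rot"])
w=arm.get_image("wrist");cv2.imwrite("pics/w9.png",w["image"]);w["pose"]=(s["tool_pos"],s["tcp_rot"]);pickle.dump(w,open("w9.pkl","wb"))
E
```

```text
[0.49438242 0.23326578 0.15682365] [-0.31990879  0.14856947  0.6748311 ] [-0.02272398 -0.01505178  0.69839295] [3.12672494 0.28256145 0.050529  ]
```

View pics/w9.png

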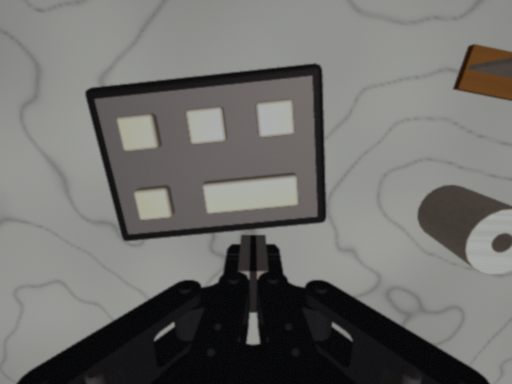

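The wrist view shows the bar key centred at (251,194), in line with the fingers, and the square front key well to the left at (153,203).

```bash
python3 - <<'E'
from h import *
w=wcam(pickle.load(open("w9.pkl","rb")));print(onz(w,(251,193.5),.052),onz(w,(153.5,203.5),.052))
E
```

```text
[0.49359671 0.23418936 0.052     ] [0.46785028 0.32152647 0.052     ]
```

Request:
drive_tool(series=[-0.01,-0.01,0.12,0,0,0,-1,-0.01,0,0.12,0,0,0,-1,0,0,0.12,0,0,0,-1,0,0,0.12,0,0,0,-1,0,0,0,0,0,0,-1])

```text
time: 10.2
tool_pos: [0.4946, 0.2345, 0.0812]
tcp_rot: [3.127, 0.282, 0.055]
contact_force: [-0.1, -0.2, -0.8]
width: 0.0002
```

Request:
drive_tool(series=[0,0,0.06,0,0,0,-1,0,0,0.06,0,0,0,-1,0,0,0.03,0,0,0,-1,0,0,0.03,0,0,0,-1])

```text
time: 10.7
tool_pos: [0.4968, 0.2352, 0.0537]
tcp_rot: [3.128, 0.282, 0.058]
contact_force: [-0.2, 0.5, -0.1]
width: -0.0002
```

Request:
drive_tool(series=[-0.01,0,0.03,0,0,0,-1,0,0,0.03,0,0,0,-1,0,0,0.025,0,0,0,-1,0,0,0.02,0,0,0,-1])

```text
time: 11.2
tool_pos: [0.4967, 0.2353, 0.0458]
tcp_rot: [3.121, 0.28, 0.06]
contact_force: [-11.0, -6.0, 27.1]
width: 0.0002
```

Request:
drive_tool(series=[0,0,0,0,0,0,-1,0,0,-0.1,0,0,0,-1,0,0,-0.3,0,0,0,-1,0,0,-0.35,0,0,0,-1,0,0,-0.35,0,0,0,-1,0,0,-0.3,0,0,0,-1,0,0,0,0,0,0,-1])

```text
time: 12.08
tool_pos: [0.4866, 0.2371, 0.2654]
tcp_rot: [3.121, 0.284, 0.059]
contact_force: [-0.2, 0.1, -0.1]
width: -0.0002
```

```bash
python3 - <<'E'
from plant import arm
from h import *
s=arm.sense();print(s["tool_pos"],s["contact_force"])
d0=pickle.load(open("im0.pkl","rb"))
w=arm.get_image("wrist");cv2.imwrite("pics/w10.png",w["image"])
for n in("top","scene"):
    t=arm.get_image(n);cv2.imwrite(f"pics/{n}10.png",t["image"])
    df=cv2.absdiff(t["image"],d0[n]["image"]).max(2);m=(cv2.medianBlur(df,5)>25).astype(np.uint8)
    k,l,st,c=cv2.connectedComponentsWithStats(m);print(n,[x.tolist() for x in st[1:] if x[4]>15])
E
```

```text
[0.48664232 0.23706396 0.26535854] [-0.24428526  0.14339913 -0.09595754]
top [[315, 121, 98, 73, 4546], [0, 175, 154, 209, 20107], [0, 238, 15, 23, 173]]
scene [[0, 0, 53, 63, 1676], [227, 0, 14, 22, 181], [333, 0, 78, 138, 5485], [276, 9, 7, 13, 59], [247, 12, 27, 21, 242], [233, 40, 30, 19, 232], [5, 59, 10, 11, 73], [173, 168, 7, 6, 34], [111, 172, 18, 52, 489], [148, 173, 4, 8, 19], [175, 185, 5, 30, 85], [132, 208, 2, 14, 16]]
```

View pics/top10.png

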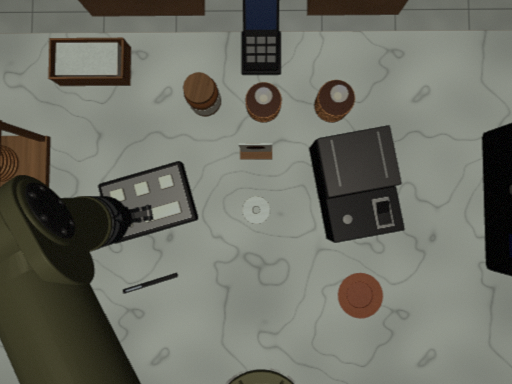

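View pics/w10.png

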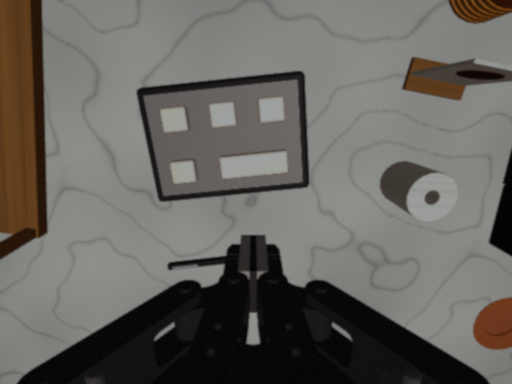

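View pics/scene10.png

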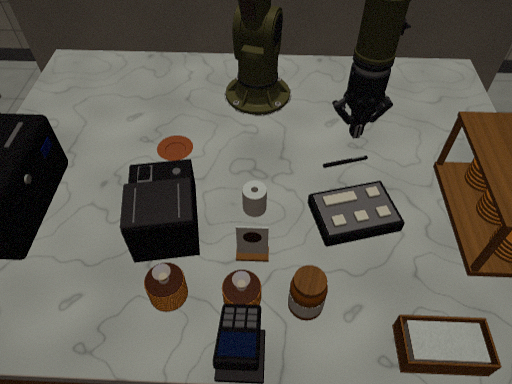

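The lid is shut, the rocker is on and the keys are up. Every loose thing stands where it did at the start, and the gripper is clear of everything. I'm handing the job in.

```bash
python3 - <<'E'
from plant import arm
print(arm.close_job()); print(arm.sense()["time"])
E
```

```text
the job is handed in; nothing more can be done
None
the job is handed in; nothing more can be done
```

I pushed the lid shut, switched the rocker on, pressed the bar key and let it come up, and handed the job in at about 12 s of the 54 s allowed. No verdict was reported, and joint values can't be read directly, so the results below come from tool position, force and pictures.

- **Lid:** the fingertips stopped at z = 149 mm with 18 N. Two-view measurement put the lid's front corners at 145–146 mm, against 149 mm for a shut lid.
- **Rocker:** the fingertips stopped at z = 118.9 mm with 24 N. The wrist picture then showed the rear half raised and the front half level.
- **Bar key:** it bottomed out at z = 45.8 mm with 27 N, about 6 mm of travel, and the final wrist picture shows it level with the other keys.
- **Loose things:** comparing pictures from before and after, only the arm and the printer had changed. The last force reading was close to zero with the tool 265 mm above the counter.

Two small mismatches came up. The different views disagreed on the printer's position by 2–4 mm. The tool also drifted up to 9 mm sideways in quick moves, which I corrected before pressing the rocker.

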